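# Press a pin home and show its far end to the camera in an inspection mirror

### The job

Press the pin home in the hand lever press: pull the lever down to its stop, then ease it back up to its rest without letting it fly back. Then pick up the inspection mirror by its grip and hold its glass under the pin, at the spot the camera is focused on, angled so that the camera sees the end of the pin near the middle of the mirror. Finish while still holding the mirror there, steady and clear of the press, camera and table, with everything else left where it lies.

Things in the scene. Friction and masses are not known exactly. Their poses are not given: they have to be found in the camera images.
- press: grey hand lever press fixed to the table. Origin on the table under the pin; x to its back, y to its left (lever side). In mm: base x -53..97, y +-45, z 0..14; column x 48..90, y +-25, z to 259; head x -29..90, y +-29, z 174..251; fork x -26..60, y +-26, z 115..127, slot 22 wide along x; on it an aluminium bar 30 x 72 x 10, the pin through its middle. Open below the fork, in front and at the sides
- press_lever (a joint): lever angle, rad: 0 at rest (sprung; arm pointing to the press's front, -x, and 30 degrees up), 0.65 at the lower stop. Axis level, along the press's y. At the hand grip it pushes back with about 3 N at rest, 10 to 14 N near the stop; let go there it flies back (over 2.5 rad/s is too fast). Drives the ram 20 mm a radian
- lever_grip (a point): middle of the lever's round hand grip: a level black rubber bar, 17 mm thick, 85 mm long along the press's y, free on all sides for 40 mm either way along it; 298 mm above the table at rest, 199 mm at the stop. It turns with the lever. The steel lever arm joins its end nearer the press, 57 mm from this point
- lever_pivot (a point): point on the lever's axis beside the middle of the hand grip, 218 mm above the table; lever_grip moves on a circle of 160 mm round it in the press's x-z plane, down and to the front
- press_pin (a joint): how far the pin has been driven down, m: 0 to 0.0015 at the start, about 0.010 when home; a tight fit, it stays where the ram leaves it
- pin_end (a point): centre of the pin's lower end face (8 mm across, facing straight down). At the start hidden inside the bar, 127 to 129 mm above the table; when home it shows through the fork's slot, 119 mm above the table. This is what the camera must see
- camera: black camera barrel, 33 mm thick, 94 mm long, on a steel post with a base block 80 x 70 mm, fixed to the table at the press's right, looking 35 degrees down. Origin on the table under the pin's axis; the camera stands towards this frame's -y (post 300 mm out). The frame is turned about the vertical against the press's, differently each time
- lens (a point): centre of the camera's front lens, 187 mm above the table, 197 mm sideways from the pin's axis, 240 mm from aim_spot
- aim_spot (a point): the spot in mid air that the camera is aimed at and focused on, straight below the pin, 49 mm above the table (70 mm below the pin's end when home). The middle of the mirror's glass belongs here, within 30 mm
- sight_point (a point): point on the line from pin end (home) to lens that a mirror at aim_spot must face squarely to halve the angle between lens and pin end: 96 mm from aim_spot, 27.5 degrees from vertical towards the camera. How far the line straight out of the glass's middle misses this point is how far from the middle the camera sees the pin
- mirror_grip (a point): centre (half-way up) of the grip of the hand inspection mirror, lying face up on the free strip of the left table (also z = 0): black rubber handle 100 mm long, 16 wide, 18 high, flat sides, then a thin steel rod and the round head. x along the handle to the head, z out of the glass side. About 90 g, balanced 27 mm from here towards the head
- mirror_face (a point): centre of the round glass (48 mm across; steel rim 53 mm across, 9 mm thick): 140 mm from mirror_grip along its x, 0.5 mm lower. Glass parallel to the handle's flat underside, z straight out of the glass
- adapter: black mains adapter block, 45 x 62 x 30 mm, on the left table beyond the mirror
- screwdriver: screwdriver with a red handle, 216 mm, lying to the right in front of the press
- nut: steel hexagon nut, 26 mm, 10 mm high, near the front right of the press
- bracket: small grey angle bracket, 30 x 50 x 43 mm, in front and to the right of the press
- spare_blank: spare aluminium bar, 30 x 72 x 10 mm, like the one in the press, between press and camera stand

How it is judged:
On the way, in this order (a step that is already met when the one before it is completed fails the run):
1. the lever is pulled down to its stop and the pin is home (value of joint press_pin above 0.008 m and value of joint press_lever above 0.57 rad), for 0.1 s.
2. the lever is eased back up to its rest (value of joint press_pin above 0.008 m and value of joint press_lever below 0.1 rad), for 0.2 s.
3. the mirror is picked up (height (world z) of mirror_grip above 0.03 m and contact force between the fingers and mirror above 1 N), for 0.2 s.
At the end, for the whole second after the job is handed in: Pin driven 8 mm or more, lever within 0.10 rad of rest; fingers hold the mirror still, touching neither press nor camera, grip over 20 mm up, glass centre within 30 mm of aim_spot, the line straight out of the glass within 16 mm of sight_point each way (pin seen within 16 mm of the glass's middle) (all of step 2 and x of sight_point in the frame of mirror_face between -0.016 and 0.016 m and y of sight_point in the frame of mirror_face between -0.016 and 0.016 m and z of sight_point in the frame of mirror_face above 0.05 m and distance between mirror_face and aim_spot below 0.03 m and height (world z) of mirror_grip above 0.02 m and contact force between the fingers and mirror above 1 N and contact force between mirror and press below 0.3 N and contact force between mirror and camera below 0.3 N and linear speed of mirror below 0.02 m/s and angular speed of mirror below 0.15 rad/s); the arm keeps its last pose, push and grip.
It fails at once if the lever flies back (faster than 2.5 rad/s) (velocity of joint press_lever below -2.5 rad/s).
It fails at once if a bystander is moved more than 30 mm (distance of any of adapter, screwdriver, nut, bracket, spare_blank from where it was at the start of the episode above 0.03 m).
It also fails if it takes over 61 s, if anything falls off the work surface, if the arm or the gripper's body presses on something with over 40 N, if the wrist force passes 120 N, or if a joint passes its speed limit or range.

### The arm

A 7-joint arm with a two-finger parallel gripper is mounted at the origin on a cart in front of the work surface, level with it; the furniture and walls round the work are solid. World frame = base frame: x ahead of the robot, y to its left, z up, the work surface at z = 0. Lengths are in m, angles in rad, forces in N, time in s.
With the tool pointing down it reaches from about 0.4 to 0.85 m from the base axis. Payload 6.9 kg.
Tool frame: the origin (TCP) lies at the very end of the fingers, on their centre line; the grasp point (between the pads) lies 19 mm behind it; z points along the fingers, y is the line along which they close (so a half turn about z gives the same grasp; the last joint's range is limited). The gripper opens to 85 mm and grips with 20 to 120 N. Pads are 22 mm wide; open, the fingers measure 114 mm over their backs; the gripper's body (76 mm by 85 mm) begins 54 mm behind the grasp point. The pads swing forward as they close: fully open they stand 13 mm farther back than shut.
Start: joints at [1.379, 0.507, -0.238, 1.5, 0.126, 1.149, -0.155], TCP at [0.183, -0.598, 0.231] pointing down, gripper open.
Joint ranges: [-3.08, 3.08], [-0.24, 2.05], [-1.43, 1.35], [0, 2.5], [-1.52, 4.66], [0.17, 1.96], [-2.89, 2.89]. Speed limits (rad/s): [2.39, 2.39, 3.14, 3.14, 3.14, 3.14, 3.14].

### API

Orientations are given as [roll, pitch, yaw] about the fixed x, y, z axes, in that order (R = Rz(yaw) Ry(pitch) Rx(roll)).
In Python, from plant import read_state, grab_frame, camera_info, sign_off gives the robot as it stands.
- The arm moves only by the shell command python3 -m creep 'ROWS'. ROWS is JSON, a list of rows, each a list of 7 numbers: the turn, a rotation vector about the tool's x, y, z normalised to -1 to 1, where 1 is pi/2 rad, then the shift along the tool's x, y, z normalised to -1 to 1, where 1 is 0.2 m, then the closure, from -1 (fully open) to 1 (shut), so that 0 is half open. A call has 1 to 20 rows; each row is the pose to reach, as a shift and turn from the pose commanded when the call began, along the tool's axes at that moment; what a row does not reach only later rows make up. A row lasts 1/8 s, in which the tool goes at most 62.5 mm and 10.7 degrees, less where a joint would pass 70% of its speed; a pose out of reach is approached as far as the arm can. A call with a number of a shift or a turn outside -1 to 1 is refused whole. A call with a gripper value outside its range is refused whole. The fingers move at their own pace and stop on an object; the grip force is fixed at half the most. Time passes only in rows, so rows that repeat a pose let the fingers close. It gives the time, the measured TCP pose, the force, the opening and the grip force at its end, in the units of the state.
- read_state(): the state, without advancing time (a new reading comes with each control period).
- grab_frame(name): name is "side" or "top" or "wrist"; returns the picture (384x512x3 uint8, red, green, blue); there is no depth.
- camera_info(name): a dict with "vertical_fov" (degrees; the focal length in pixels is half the picture's height over the tangent of half this angle, whatever the lens; pixels are square), "cx", "cy" (the principal point, pixels), "pose" (4x4, takes a point from camera to world coordinates). Camera axes: x right, y down, z forward; pixel columns grow to the right and rows downward; lengths in m; the calibration is good to about 2 mm. A picture is of the moment at which its call begins: read the wrist's pose just before it. camera_info takes no time and is no camera call; for the wrist camera it gives the pose at the moment of the call.
- sign_off(): hands the job in; it is judged then, once.
The state is a dict: "time": time; "q": joint angles; "qvel": joint speeds; "tau": joint torques, N m; "tool_pos": TCP position; "tool_rot": TCP orientation; "contact_force": force on the tool from outside, world axes, zero at the start; "torque": the same for the moment, N m; "gripper_width": finger opening in m; "grip_force": force on a finger pad.
Only numpy, scipy, OpenCV 4.12 (cv2) and the standard library are available. Lean on these libraries where they do the work, as an engineer would, in place of code of your own. Each camera call takes 0.05 s, during which the arm holds its last target. There are 200 camera calls.

## Working session

There is one attempt and no reset: what is moved stays moved. The work goes in short steps, Python scripts to look and compute and a shell command to move; the robot and the scene stay as the last step left them, time stands still between calls to the robot, and variables do not carry over. Pictures are saved under pics/ and viewed, at most 10 in all, crops included, and the job is handed in when it is done.

```bash
ls; mkdir -p pics; python3 - <<'E'
from plant import *
import cv2, numpy as np
np.set_printoptions(precision=4,suppress=True)
for n in ("side","top"):
    im=grab_frame(n); cv2.imwrite(f"pics/{n}0.png",im[:,:,::-1]); c=camera_info(n); print(n,c["vertical_fov"],c["cx"],c["cy"]); print(np.array(c["pose"]))
s=read_state(); print(s["time"],s["tool_pos"],s["tool_rot"],s["gripper_width"])
E
```

```text
pics
side 55.769217008133786 250.6821068200117 195.7165147316061
[[ 0.9634 -0.1136  0.2429  0.3361]
 [-0.268  -0.4311  0.8616 -1.1055]
 [ 0.0068 -0.8951 -0.4457  0.6443]
 [ 0.      0.      0.      1.    ]]
top 53.941056035641466 254.70193785158045 185.90858660535602
[[-0.0278 -0.9859  0.1653  0.4045]
 [-0.9992  0.0228 -0.032  -0.2128]
 [ 0.0277 -0.1661 -0.9857  1.261 ]
 [ 0.      0.      0.      1.    ]]
0.1 [ 0.1826 -0.5973  0.2305] [-3.14    0.      0.2968] 0.08554170690719284
```

View pics/side0.png

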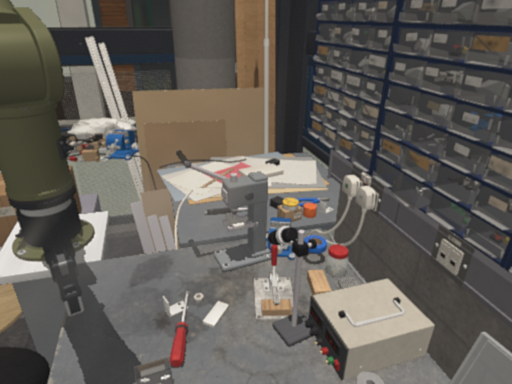

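View pics/top0.png

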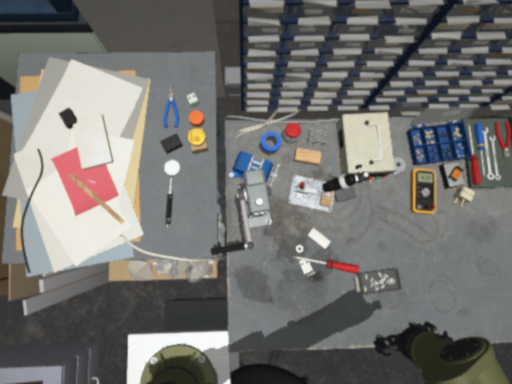

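```bash
cat > h.py <<'E'
import numpy as np, cv2
from plant import *
np.set_printoptions(precision=4,suppress=True)
def K(c): f=192/np.tan(np.radians(c["vertical_fov"])/2); return f,c["cx"],c["cy"]
def ray(c,u,v):
    f,cx,cy=K(c); P=np.array(c["pose"]); d=P[:3,:3]@np.array([(u-cx)/f,(v-cy)/f,1]); return P[:3,3],d/np.linalg.norm(d)
def onz(c,u,v,z):
    o,d=ray(c,u,v); return o+d*(z-o[2])/d[2]
def two(c1,p1,c2,p2):
    o1,d1=ray(c1,*p1); o2,d2=ray(c2,*p2)
    t=np.linalg.lstsq(np.c_[d1,-d2],o2-o1,rcond=None)[0]; a=o1+t[0]*d1; b=o2+t[1]*d2; return (a+b)/2,np.linalg.norm(a-b)
def proj(c,p):
    f,cx,cy=K(c); P=np.array(c["pose"]); q=P[:3,:3].T@(np.array(p)-P[:3,3]); return np.array([cx+f*q[0]/q[2],cy+f*q[1]/q[2]])
E
python3 - <<'E'
from h import *
t=cv2.imread("pics/top0.png"); s=cv2.imread("pics/side0.png")
a=cv2.resize(t[140:260,155:355],(800,480)[:2] and (800,480),interpolation=cv2.INTER_CUBIC)
cv2.imwrite("pics/ct.png",a)
cv2.imwrite("pics/cs.png",cv2.resize(s[140:290,165:325],None,fx=4,fy=4,interpolation=cv2.INTER_CUBIC))
E
```

```text
(no output)
```

View pics/ct.png

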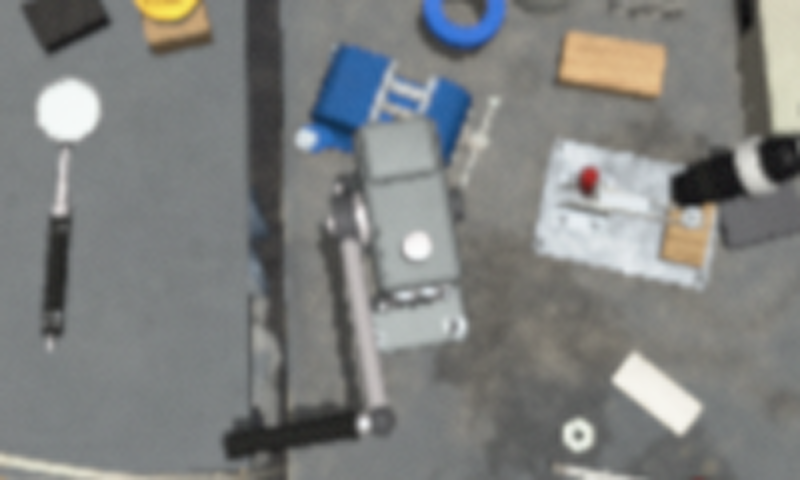

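View pics/cs.png

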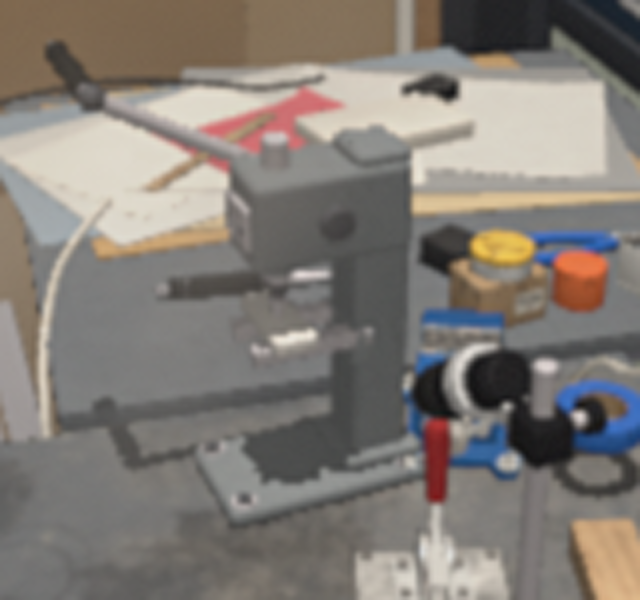

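```bash
python3 - <<'E'
from h import *
T=camera_info("top");S=camera_info("side")
t=lambda x,y:(155+x/4-.4,140+y/4-.4); s=lambda x,y:(165+x/4-.4,140+y/4-.4)
g1=onz(T,*t(228,443),.298);g2=onz(T,*t(358,422),.298);print("grip ends",g1,g2,np.linalg.norm(g1-g2),(g1+g2)/2)
d=g2-g1;print("yaw from grip",np.degrees(np.arctan2(d[0],-d[1])))
print("disc2view",two(T,t(375,421),S,s(92,97)),"end2",two(T,t(228,443),S,s(52,48)))
h=[onz(T,*t(*p),.251) for p in((375,290),(460,278),(357,130),(435,122))];print("head",np.array(h))
for a,b in((0,1),(2,3),(0,2),(1,3)):
    d=h[b]-h[a];print(np.linalg.norm(d),np.degrees(np.arctan2(d[1],d[0])))
print("knob",two(T,t(416,244),S,s(274,140)))
f=[onz(S,*s(*p),.014) for p in((238,512),(198,447))];print("basefront(R,L)",np.array(f)); d=f[1]-f[0];print(np.linalg.norm(d),np.degrees(np.arctan2(-d[0],d[1])))
print("base FR top",onz(T,*t(466,335),.014))
m0=onz(T,*t(63,215),.018);m1=onz(T,*t(50,338),.018);hd=onz(T,*t(68,110),.009);print("mirror",m0,m1,hd)
l=two(T,t(676,189),S,s(420,388));print("lens",l)
print("barrel back",onz(T,*t(800,158),.22), onz(T,*t(676,189),.187))
E
```

```text
grip ends [ 0.4045 -0.1313  0.298 ] [ 0.4153 -0.2131  0.298 ] 0.08249029049397937 [ 0.4099 -0.1722  0.298 ]
yaw from grip 7.504302780581386
disc2view (array([ 0.4156, -0.2238,  0.301 ]), np.float64(8.036872768234846e-05)) end2 (array([ 0.4019, -0.1316,  0.3038]), np.float64(0.005383594535695))
head [[ 0.503  -0.2265  0.251 ]
 [ 0.5096 -0.2839  0.251 ]
 [ 0.6127 -0.217   0.251 ]
 [ 0.6171 -0.2704  0.251 ]]
0.05774498931397739 -83.38022135208423
0.05364244434432303 -85.28678864065068
0.11016021891221775 4.972413314214167
0.10833431994537725 7.130342375704662
knob (array([ 0.5295, -0.2539,  0.2714]), np.float64(0.002669318716470476))
basefront(R,L) [[ 0.4875 -0.3012  0.014 ]
 [ 0.4747 -0.2173  0.014 ]]
0.08478583604399229 8.702128358589663
base FR top [ 0.487  -0.3039  0.014 ]
mirror [0.5944 0.0269 0.018 ] [0.4931 0.0365 0.018 ] [0.6852 0.0252 0.009 ]
lens (array([ 0.5721, -0.4451,  0.1931]), np.float64(0.008316237603452098))
barrel back [ 0.592  -0.5297  0.22  ] [ 0.5772 -0.4475  0.187 ]
```

```bash
cat >> h.py <<'E'
from scipy.spatial.transform import Rotation as Ro
PY=np.radians(7.2); PIN=np.array([.531,-.2535,0.]); GRIP=np.array([.410,-.172,.298])
def go(pos,R,cur=None):
    s=read_state(); p,C=(np.array(s["tool_pos"]),Ro.from_euler('xyz',s["tool_rot"])) if cur is None else cur
    t=(C.inv()*R).as_rotvec()/(np.pi/2); d=C.inv().apply(np.array(pos)-p)/.2
    print("turn",t,"shift",d)
down=lambda yaw:Ro.from_euler('xyz',[np.pi,0,yaw])
E
python3 - <<'E'
from h import *
go([.41,-.172,.38],down(PY+np.pi/2))
E
```

```text
turn [-0.0009 -0.0007 -0.8911] shift [ 1.7092 -1.702  -0.7447]
```

```bash
python3 -m creep '[[0,0,-0.2,0.1,-0.1,-0.5,-1],[0,0,-0.89,0.85,-0.85,-0.75,-1],[0,0,-0.89,0.85,-0.85,-0.75,-1],[0,0,-0.89,0.85,-0.85,-0.75,-1],[0,0,-0.89,0.85,-0.85,-0.75,-1],[0,0,-0.89,0.85,-0.85,-0.75,-1],[0,0,-0.89,0.85,-0.85,-0.75,-1],[0,0,-0.89,0.85,-0.85,-0.75,-1],[0,0,-0.89,0.85,-0.85,-0.75,-1],[0,0,-0.89,0.85,-0.85,-0.75,-1]]'; python3 - <<'E'
from h import *
go([.41,-.172,.38],down(PY+np.pi/2))
E
```

```text
time: 1.35
tool_pos: [0.2955, -0.3854, 0.3811]
tool_rot: [-3.141, -0.0, 1.693]
contact_force: [-1.0, -0.0, 0.2]
gripper_width: 0.0853
grip_force: 0.0
turn [-0.0002 -0.0003 -0.0024] shift [0.9893 0.6981 0.0057]
```

```bash
python3 -m creep '[[0,0,0,0.25,0.17,0,-1],[0,0,0,0.5,0.35,0,-1],[0,0,0,0.75,0.53,0,-1],[0,0,0,0.99,0.7,0,-1],[0,0,0,0.99,0.7,0,-1],[0,0,0,0.99,0.7,0,-1],[0,0,0,0.99,0.7,0,-1]]'; python3 - <<'E'
from h import *
c=camera_info("wrist"); im=grab_frame("wrist"); im2=grab_frame("side")[100:292,60:316]
cv2.imwrite("pics/w1.png",np.hstack([cv2.resize(im,(400,300)),cv2.resize(im2,(400,300))])[:,:,::-1])
print(np.array(c["pose"]),proj(c,GRIP),c["vertical_fov"],c["cx"],c["cy"])
E
```

```text
time: 2.22
tool_pos: [0.4095, -0.173, 0.3811]
tool_rot: [-3.141, 0.0, 1.692]
contact_force: [-0.4, -0.5, -0.2]
gripper_width: 0.0853
grip_force: 0.0
[[ 0.9928  0.1145  0.0361  0.3996]
 [ 0.1201 -0.9464 -0.2998 -0.0971]
 [-0.0001  0.302  -0.9533  0.5241]
 [ 0.      0.      0.      1.    ]] [265.4018 192.2883] 59.09640157258724 263.508739638287 186.83662558442148
```

View pics/w1.png

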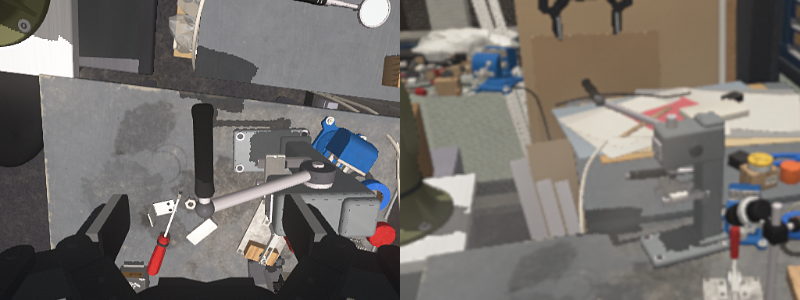

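```bash
python3 -m creep '[[0,0,0,0,-0.012,0.2,-1],[0,0,0,0,-0.012,0.4,-1],[0,0,0,0,-0.012,0.5,-1],[0,0,0,0,-0.012,0.5,-1],[0,0,0,0,-0.012,0.5,1],[0,0,0,0,-0.012,0.5,1],[0,0,0,0,-0.012,0.5,1],[0,0,0,0,-0.012,0.5,1],[0,0,0,0,-0.012,0.5,1],[0,0,0,0,-0.012,0.5,1],[0,0,0,0,-0.012,0.5,1],[0,0,0,0,-0.012,0.5,1]]'; python3 - <<'E'
from h import *
s=read_state(); print(s["tool_pos"],s["contact_force"],s["gripper_width"])
# arc: grasp point G=TCP-19mm*z ; lever angle th ; tool rotates k*th about press y
p=np.array(s["tool_pos"]);C=Ro.from_euler('xyz',s["tool_rot"]);G0=p-C.as_matrix()[:,2]*.019
ex=np.array([np.cos(PY),np.sin(PY),0]);ey=np.array([-np.sin(PY),np.cos(PY),0])
for th in (.1,.2,.3,.4,.5,.6,.65,.68):
    a0=np.pi/6;a=a0-th
    G=G0+.16*(-(np.cos(a)-np.cos(a0))*ex+np.array([0,0,np.sin(a)-np.sin(a0)]))
    R=Ro.from_rotvec(-0.6*th*ey)*C   # -x -> -z
    go(G+R.as_matrix()[:,2]*.019,R,(p,C))
E
```

```text
time: 3.82
tool_pos: [0.4068, -0.1721, 0.2815]
tool_rot: [-3.14, 0.0, 1.695]
contact_force: [-5.5, -0.9, 5.5]
gripper_width: 0.015
grip_force: 58.3
[ 0.4068 -0.1721  0.2815] [-5.5454 -0.9404  5.4828] 0.015021250946689782
turn [-0.0382  0.0001  0.    ] shift [-0.     -0.0307  0.0711]
turn [-0.0764  0.0001  0.    ] shift [-0.    -0.054  0.145]
turn [-0.1146  0.0002  0.0001] shift [-0.     -0.0699  0.2212]
turn [-0.1528  0.0003  0.0001] shift [ 0.     -0.078   0.2988]
turn [-0.191   0.0003  0.0001] shift [ 0.     -0.0782  0.3771]
turn [-0.2292  0.0004  0.0001] shift [ 0.0001 -0.0706  0.4552]
turn [-0.2483  0.0004  0.0001] shift [ 0.0001 -0.0638  0.4939]
turn [-0.2597  0.0005  0.0001] shift [ 0.0001 -0.0588  0.517 ]
```

```bash
python3 -m creep '[[-0.02,0,0,0,-0.016,0.035,1],[-0.038,0,0,0,-0.031,0.07,1],[-0.057,0,0,0,-0.043,0.11,1],[-0.076,0,0,0,-0.054,0.145,1],[-0.095,0,0,0,-0.062,0.183,1],[-0.115,0,0,0,-0.07,0.22,1],[-0.134,0,0,0,-0.074,0.26,1],[-0.153,0,0,0,-0.078,0.3,1],[-0.172,0,0,0,-0.078,0.338,1],[-0.19,0,0,0,-0.078,0.377,1],[-0.21,0,0,0,-0.074,0.415,1],[-0.23,0,0,0,-0.07,0.455,1],[-0.24,0,0,0,-0.067,0.475,1],[-0.248,0,0,0,-0.064,0.494,1],[-0.248,0,0,0,-0.064,0.5,1],[-0.248,0,0,0,-0.064,0.5,1],[-0.248,0,0,0,-0.064,0.5,1]]'; python3 - <<'E'
from h import *
s=read_state();C=Ro.from_euler('xyz',s["tool_rot"]);G=np.array(s["tool_pos"])-C.as_matrix()[:,2]*.019
print(G,"lever",np.pi/6-np.arcsin((G[2]-.219-.0025)/.16))
im=grab_frame("side");cv2.imwrite("pics/s2.png",cv2.resize(im[140:290,150:310],(640,600))[:,:,::-1])
E
```

```text
time: 5.95
tool_pos: [0.395, -0.1739, 0.1817]
tool_rot: [2.752, 0.001, 1.695]
contact_force: [-7.0, -0.0, 11.1]
gripper_width: 0.0153
grip_force: 62.0
[ 0.3879 -0.1747  0.1993] lever 0.6630637118126798
```

View pics/s2.png

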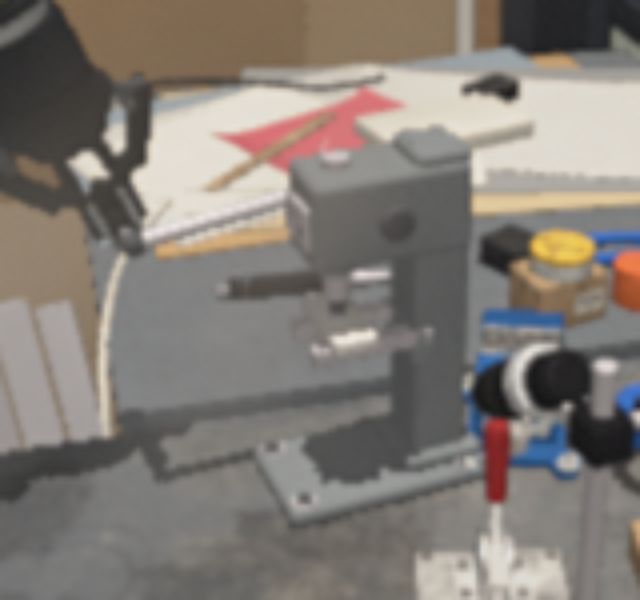

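```bash
python3 -m creep '[[0,0,0,0,0.007,0.013,1],[0,0,0,0,0.01,0.025,1],[0,0,0,0,0.01,0.025,1]]'; python3 - <<'E'
from h import *
s=read_state();p=np.array(s["tool_pos"]);C=Ro.from_euler('xyz',s["tool_rot"]);G0=p-C.as_matrix()[:,2]*.019
print(G0)
ex=np.array([np.cos(PY),np.sin(PY),0]);ey=np.array([-np.sin(PY),np.cos(PY),0])
a1=np.pi/6-.65
for dt in (.05,.15,.25,.35,.45,.55,.6,.63,.65):
    a=a1+dt
    G=G0+.16*(-(np.cos(a)-np.cos(a1))*ex+np.array([0,0,np.sin(a)-np.sin(a1)]))
    R=Ro.from_rotvec(0.6*dt*ey)*C
    go(G+R.as_matrix()[:,2]*.019,R,(p,C))
E
```

```text
time: 6.38
tool_pos: [0.3957, -0.1738, 0.1778]
tool_rot: [2.757, 0.002, 1.693]
contact_force: [-41.4, -0.4, 61.6]
gripper_width: 0.0153
grip_force: 68.9
[ 0.3887 -0.1746  0.1954]
turn [ 0.0191 -0.     -0.0001] shift [-0.0001  0.0083 -0.0384]
turn [ 0.0573 -0.0001 -0.0002] shift [-0.0003  0.0306 -0.1137]
turn [ 0.0955 -0.0002 -0.0003] shift [-0.0004  0.0603 -0.1861]
turn [ 0.1337 -0.0003 -0.0004] shift [-0.0005  0.097  -0.255 ]
turn [ 0.1719 -0.0004 -0.0005] shift [-0.0006  0.1404 -0.3196]
turn [ 0.2101 -0.0005 -0.0006] shift [-0.0006  0.1899 -0.3794]
turn [ 0.2292 -0.0006 -0.0007] shift [-0.0006  0.2168 -0.4072]
turn [ 0.2406 -0.0006 -0.0007] shift [-0.0007  0.2336 -0.4233]
turn [ 0.2483 -0.0006 -0.0007] shift [-0.0007  0.2451 -0.4337]
```

```bash
python3 -m creep '[[0.01,0,0,0,0.002,-0.03,1],[0.019,0,0,0,0.004,-0.05,1],[0.038,0,0,0,0.015,-0.085,1],[0.057,0,0,0,0.026,-0.125,1],[0.076,0,0,0,0.04,-0.16,1],[0.095,0,0,0,0.056,-0.198,1],[0.115,0,0,0,0.075,-0.232,1],[0.134,0,0,0,0.095,-0.267,1],[0.153,0,0,0,0.118,-0.3,1],[0.172,0,0,0,0.14,-0.332,1],[0.19,0,0,0,0.165,-0.362,1],[0.21,0,0,0,0.19,-0.392,1],[0.23,0,0,0,0.217,-0.42,1],[0.24,0,0,0,0.234,-0.437,1],[0.248,0,0,0,0.246,-0.448,1],[0.248,0,0,0,0.25,-0.455,1],[0.248,0,0,0,0.25,-0.455,1],[0.248,0,0,0,0.25,-0.455,1]]'
```

```text
time: 8.62
tool_pos: [0.4059, -0.1721, 0.2795]
tool_rot: [-3.132, -0.001, 1.694]
contact_force: [-13.2, -0.9, 5.2]
gripper_width: 0.0152
grip_force: 59.6
```

```bash
python3 -m creep '[[0,0,0,0,0,0,0.5],[0,0,0,0,0,0,-0.2],[0,0,0,0,0,0,-1],[0,0,0,0,0,0,-1],[0,0,0,0,0,0,-1],[0,0,0,0,0,0,-1],[0,0,0,0,0,-0.25,-1],[0,0,0,0,0,-0.45,-1],[0,0,0,0,0,-0.45,-1]]'; python3 - <<'E'
from h import *
go([.53,.03,.22],down(np.radians(-4)))
E
```

```text
time: 9.75
tool_pos: [0.4117, -0.1716, 0.3732]
tool_rot: [3.137, 0.003, 1.695]
contact_force: [-0.1, -0.1, -0.6]
gripper_width: 0.0853
grip_force: 0.0
turn [ 0.0037 -0.0012  1.1234] shift [0.9294 0.7081 0.7664]
```

```bash
python3 -m creep '[[0,0,0,0.25,0.1,0,-1],[0,0,0.1,0.5,0.3,0,-1],[0,0,0.95,0.93,0.7,0.3,-1],[0,0,0.95,0.93,0.7,0.6,-1],[0,0,0.95,0.93,0.7,0.6,-1],[0,0,0.95,0.93,0.7,0.6,-1],[0,0,0.95,0.93,0.7,0.6,-1],[0,0,0.95,0.93,0.7,0.6,-1],[0,0,0.95,0.93,0.7,0.6,-1],[0,0,0.95,0.93,0.7,0.6,-1],[0,0,0.95,0.93,0.7,0.6,-1],[0,0,0.95,0.93,0.7,0.6,-1]]'; python3 - <<'E'
from h import *
c=camera_info("wrist"); im=grab_frame("wrist"); im2=grab_frame("side")[140:290,165:325]
cv2.imwrite("pics/w3f.png",im[:,:,::-1])
cv2.imwrite("pics/w3.png",np.hstack([im,cv2.resize(im2,(288,384))])[:,:,::-1])
print(proj(c,[.5438,.0317,.018]),proj(c,[.685,.025,.009]))
np.save("cw3.npy",c,allow_pickle=True)
E
```

```text
time: 11.25
tool_pos: [0.526, 0.0303, 0.2501]
tool_rot: [-3.141, 0.001, 0.205]
contact_force: [0.4, -0.5, 0.1]
gripper_width: 0.0853
grip_force: 0.0
[265.1782 135.0787] [300.2004  -1.6487]
```

View pics/w3.png

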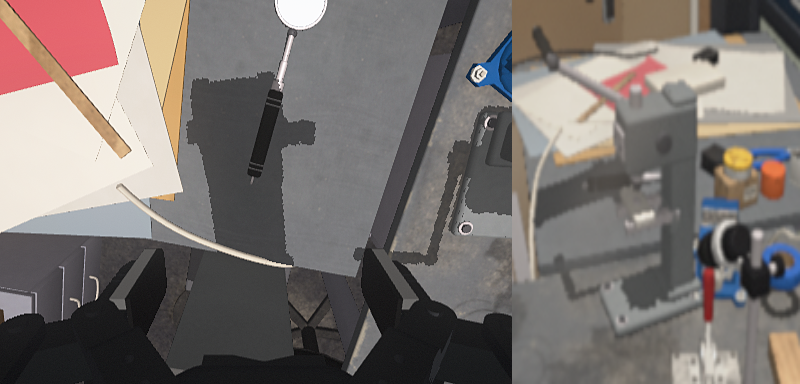

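```bash
python3 - <<'E'
from h import *
c=np.load("cw3.npy",allow_pickle=True).item()
a=onz(c,273,90,.018);b=onz(c,255.5,178,.018);h=onz(c,301,6,.009)
m=(a+b)/2;print(a,b,h,m,np.linalg.norm(a-b),np.degrees(np.arctan2(*(a-b)[1::-1])),np.degrees(np.arctan2(*(h-m)[1::-1])),np.linalg.norm(h-m))
E
```

```text
[0.5925 0.0334 0.018 ] [0.4931 0.0325 0.018 ] [0.6784 0.0226 0.009 ] [0.5428 0.0329 0.018 ] 0.09944927362453466 0.5021861983584668 -4.3687785975688005 0.13630996199235484
```

```bash
python3 - <<'E'
from h import *
go([.543,.032,.08],down(np.radians(-2.3)))
E
```

```text
turn [-0.0001  0.0002  0.1554] shift [0.0848 0.0087 0.8516]
```

```bash
python3 -m creep '[[0,0,0.155,0.085,0.009,0.25,-1],[0,0,0.155,0.085,0.009,0.5,-1],[0,0,0.155,0.085,0.009,0.75,-1],[0,0,0.155,0.085,0.009,0.85,-1],[0,0,0.155,0.085,0.009,0.85,-1],[0,0,0.155,0.085,0.009,0.85,-1]]'; python3 - <<'E'
from h import *
go([.543,.032,.005],down(np.radians(-2.3)))
E
```

```text
time: 12.1
tool_pos: [0.544, 0.0321, 0.0815]
tool_rot: [-3.141, -0.001, -0.041]
contact_force: [-0.4, -0.4, 0.7]
gripper_width: 0.0858
grip_force: 0.0
turn [-0.0003 -0.0009 -0.0003] shift [-0.0053  0.0011  0.3826]
```

```bash
python3 -m creep '[[0,0,0,-0.005,0,0.15,-1],[0,0,0,-0.005,0,0.28,-1],[0,0,0,-0.005,0,0.36,-1],[0,0,0,-0.005,0,0.38,-1],[0,0,0,-0.005,0,0.38,-1],[0,0,0,-0.005,0,0.38,0],[0,0,0,-0.005,0,0.38,1],[0,0,0,-0.005,0,0.38,1],[0,0,0,-0.005,0,0.38,1],[0,0,0,-0.005,0,0.38,1],[0,0,0,-0.005,0,0.38,1],[0,0,0,-0.005,0,0.38,1],[0,0,0,-0.005,0,0.38,1]]'; python3 - <<'E'
from h import *
c=camera_info("wrist"); im=grab_frame("wrist"); cv2.imwrite("pics/w4.png",im[:,:,::-1]);np.save("cw4.npy",c,allow_pickle=True)
E
```

```text
time: 13.72
tool_pos: [0.5424, 0.0321, 0.005]
tool_rot: [-3.142, -0.001, -0.041]
contact_force: [-0.6, -0.3, 5.2]
gripper_width: 0.0144
grip_force: 59.7
```

View pics/w4.png

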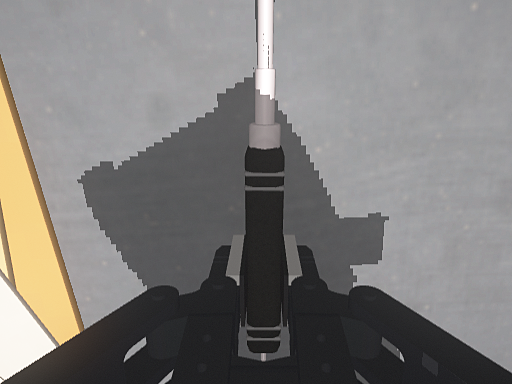

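```bash
cat >> h.py <<'E'
AIM=PIN+[0,0,.049]; LENS=np.array([.575,-.446,.187]); PE=PIN+[0,0,.119]
def final(phi,dx,off=(0,0,0)):
    u=LENS-AIM;u/=np.linalg.norm(u);n=u+[0,0,1];n/=np.linalg.norm(n)
    e=np.array([np.cos(phi),np.sin(phi),0]);x=e-e@n*n;x/=np.linalg.norm(x);z=-n;y=np.cross(z,x)
    R=np.c_[x,y,z];return AIM+off-R@np.array([dx+.14,0,-.0035]),Ro.from_matrix(R),n
E
python3 - <<'E'
from h import *
c=np.load("cw4.npy",allow_pickle=True).item()
f=onz(c,265,149,.016);b=onz(c,263,346,.018);print(f,b)
dx=f[0]-.05-.5424;print(dx)
p,R,n=final(np.radians(12.9),dx);print(p,n,R.as_euler('xyz'))
T=camera_info("top");print("nut",onz(T,299,249,.01),"bracket",onz(T,307,268,.04))
go([.5,-.05,.40],down(-.04)); 
E
```

```text
[0.593  0.0285 0.016 ] [0.4991 0.0333 0.018 ]
0.0006361126625025193
[ 0.3936 -0.2833  0.0459] [ 0.103  -0.4505  0.8868] [-2.6612 -0.0002  0.2251]
nut [ 0.401  -0.3929  0.01  ] bracket [ 0.3408 -0.4113  0.04  ]
turn [-0.     -0.0004 -0.0006] shift [-0.194   0.4186 -1.975 ]
```

```bash
python3 -m creep '[[0,0,0,0,0,-0.1,1],[0,0,0,0,0,-0.2,1],[0,0,0,0,0,-0.4,1],[0,0,0,0,0,-0.6,1],[0,0,0,0,0,-0.8,1],[0,0,0,0,0,-1,1],[0,0,0,0,0,-1,1]]'; python3 -m creep '[[0,0,0,0,0,-0.2,1],[0,0,0,-0.1,0,-0.4,1],[0,0,0,-0.25,0.1,-0.6,1],[0,0,0,-0.45,0.25,-0.8,1],[0,0,0,-0.65,0.45,-1,1],[0,0,0,-0.8,0.65,-1,1],[0,0,0,-0.9,0.85,-1,1],[0,0,0,-0.95,0.95,-1,1],[0,0,0,-0.95,0.95,-1,1]]'; python3 - <<'E'
from h import *
go([.31,-.33,.40],down(np.radians(12.9)))
p,R,n=final(np.radians(12.9),0,(-.085,-.045,.0));print(p)
E
```

```text
time: 14.65
tool_pos: [0.5437, 0.0323, 0.2074]
tool_rot: [-3.141, -0.005, -0.041]
contact_force: [0.2, 0.7, -1.9]
gripper_width: 0.0142
grip_force: 58.9
time: 15.78
tool_pos: [0.3435, -0.1514, 0.4035]
tool_rot: [-3.141, 0.002, -0.045]
contact_force: [0.2, 0.1, -1.4]
gripper_width: 0.0145
grip_force: 58.8
turn [-0.0003  0.0012 -0.1719] shift [-0.127   0.8996  0.0178]
[ 0.3092 -0.3282  0.0459]
```

```bash
python3 -m creep '[[0,0,0,-0.02,0.15,0,1],[0,0,-0.03,-0.04,0.3,0,1],[0,0,-0.06,-0.07,0.5,0,1],[0,0,-0.1,-0.1,0.7,0,1],[0,0,-0.15,-0.12,0.88,0,1],[0,0,-0.17,-0.127,0.9,0.02,1],[0,0,-0.17,-0.127,0.9,0.02,1],[0,0,-0.17,-0.127,0.9,0.02,1]]'; python3 - <<'E'
from h import *
p,R,n=final(np.radians(12.9),0,(-.085,-.045,.22));go(p,R)
E
```

```text
time: 16.77
tool_pos: [0.3126, -0.3279, 0.4003]
tool_rot: [-3.141, 0.0, 0.227]
contact_force: [-0.5, -0.0, -0.1]
gripper_width: 0.0142
grip_force: 58.9
turn [0.3053 0.0005 0.0013] shift [-0.017  -0.0019  0.672 ]
```

```bash
python3 -m creep '[[0.07,0,0,-0.01,0,0.1,1],[0.15,0,0,-0.017,0,0.25,1],[0.23,0,0,-0.017,0,0.45,1],[0.305,0,0.001,-0.017,-0.002,0.6,1],[0.305,0,0.001,-0.017,-0.002,0.67,1],[0.305,0,0.001,-0.017,-0.002,0.67,1],[0.305,0,0.001,-0.017,-0.002,0.67,1]]'; python3 - <<'E'
from h import *
p,R,n=final(np.radians(12.9),0,(-.085,-.045,.10));go(p,R)
p,R,n=final(np.radians(12.9),0,(-.085,-.045,.0));go(p,R)
E
```

```text
time: 17.65
tool_pos: [0.3091, -0.3289, 0.2685]
tool_rot: [-2.667, -0.001, 0.226]
contact_force: [0.8, -0.4, -0.3]
gripper_width: 0.0148
grip_force: 58.9
turn [ 0.0035 -0.0003  0.0007] shift [0.0003 0.2771 0.5468]
turn [ 0.0035 -0.0003  0.0007] shift [-0.0003  0.5057  0.9914]
```

```bash
python3 -m creep '[[0,0,0,0,0.1,0.2,1],[0,0,0,0,0.2,0.4,1],[0,0,0,0,0.3,0.6,1],[0,0,0,0,0.4,0.8,1],[0.003,0,0,0,0.48,0.95,1],[0.003,0,0,0,0.505,0.99,1],[0.003,0,0,0,0.505,0.99,1],[0.003,0,0,0,0.505,0.99,1]]'; python3 - <<'E'
from h import *
p,R,n=final(np.radians(12.9),0);go(p,R)
im=grab_frame("side");
cv2.imwrite("pics/s5.png",np.hstack([cv2.resize(im[150:330,130:320],(480,455)),])[:,:,::-1])
E
```

```text
time: 18.65
tool_pos: [0.3088, -0.3284, 0.0459]
tool_rot: [-2.661, -0.001, 0.225]
contact_force: [0.0, 0.3, -0.7]
gripper_width: 0.0142
grip_force: 58.9
turn [-0.0004 -0.0005  0.    ] shift [ 0.4666 -0.1108  0.0585]
```

View pics/s5.png

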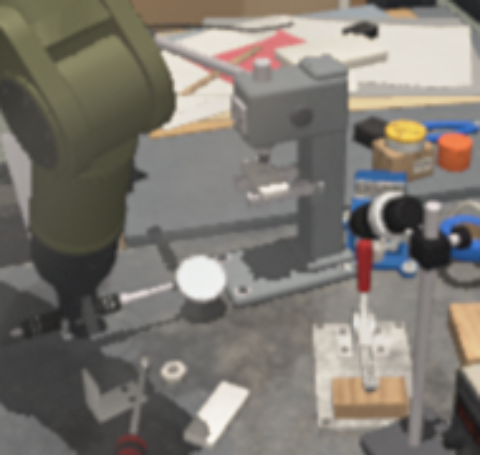

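```bash
python3 -m creep '[[0,0,0,0.1,-0.02,0.01,1],[0,0,0,0.2,-0.05,0.02,1],[0,0,0,0.3,-0.07,0.04,1],[0,0,0,0.4,-0.1,0.05,1],[0,0,0,0.45,-0.11,0.058,1],[0,0,0,0.467,-0.11,0.058,1],[0,0,0,0.467,-0.11,0.058,1],[0,0,0,0.467,-0.11,0.058,1],[0,0,0,0.467,-0.11,0.058,1],[0,0,0,0.467,-0.11,0.058,1]]'; python3 - <<'E'
from h import *
p,R,n=final(np.radians(12.9),0);go(p,R)
im=grab_frame("side");t=grab_frame("top")
cv2.imwrite("pics/s6f.png",im[:,:,::-1])
cv2.imwrite("pics/s6.png",np.hstack([cv2.resize(im[150:300,150:320],(453,400)),cv2.resize(t[150:300,200:350],(340,400))])[:,:,::-1])
c=camera_info("side")
x=R.as_matrix()[:,0]
print("pred face px",proj(c,AIM),"crop",(proj(c,AIM)-[150,150])*2.667)
E
```

```text
time: 19.95
tool_pos: [0.3933, -0.2828, 0.0443]
tool_rot: [-2.658, 0.001, 0.224]
contact_force: [-0.3, -0.9, -1.1]
gripper_width: 0.0148
grip_force: 58.9
turn [-0.0021  0.0001 -0.0008] shift [ 0.0039 -0.0013 -0.0083]
pred face px [235.187  245.4345] crop [227.1938 254.5238]
```

View pics/s6.png

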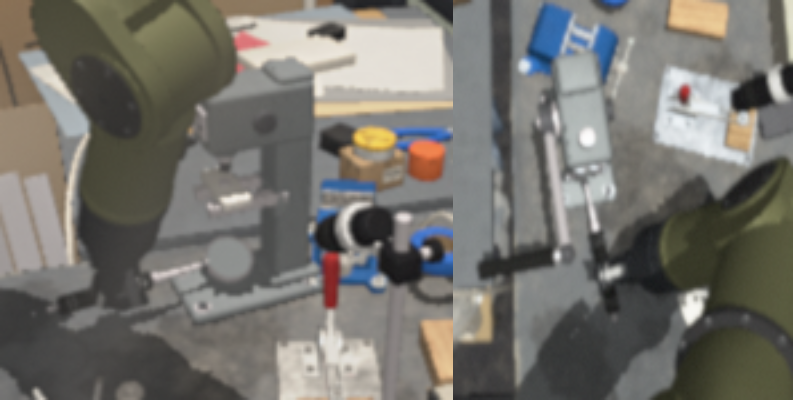

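```bash
python3 -c "
from plant import *
print(sign_off())"
```

```text
the job is handed in; nothing more can be done
None
```

I pulled the lever to its stop, eased it back to rest, and handed the job in at about 20 s with the mirror held under the pin. By my measurements its glass is a few mm from the aim spot and angled as computed. I could not confirm the camera's own view of the pin, and the hand-in returned no verdict.

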